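# Close the socket carton and hold the spring clip gaping over its tab

## Task

Close the cardboard carton of sockets: fold the plain flap down flat first and only then the flap with the tab, flat over it. Then take the steel spring clip by its handles, squeeze it wide open against its spring and bring it down over the middle of the upright tab, square to it, so that the tab's top edge is well inside the jaws with clear space on both sides and the clip touches no card. Finish while still holding it there, squeezed open, ready for a ticket to be slipped in; leave the pliers, level, funnel and jar where they are.

Things in the scene. Friction and masses are not known exactly. Their poses are not given: they have to be found in the camera images.
- carton: open cardboard carton fixed on the bench, 180 (its x) x 130 (y) x 90 mm high; sockets lie inside, well below the rim. Origin: centre of underside, z up. Hinged flaps on its two long sides (-y and +y) start open, leaning slightly outwards. Their stiff creases keep a flap at the angle where it is left; about 1 N at the free edge moves it.
- flap_plain (a joint): angle of the plain flap on the carton's -y side, rad: 0 = flat closed, 1.57 = upright, more = leaning outwards (limit 2.4; starts at 1.7 to 2.1). Cardboard 180 mm along the hinge, 64 mm from hinge to free edge, 3 mm thick.
- flap_tab (a joint): angle of the flap on the +y side, rad, same meaning and starts; 180 mm along the hinge, 72 mm to its free edge, 3 mm thick. At the middle of the free edge a tab, 60 mm long along the edge and 3 mm thick, is bent at a right angle: with the flap flat it stands up 30 mm above the flap's top face, 5.5 mm to the -y side of the carton's middle; with the flap upright it points outwards.
- plain_hinge (a point): middle of the plain flap's hinge line (at the rim, 90 mm high, y = -65 mm in the carton's frame); it turns with the flap. The hinge line runs along the carton's x.
- tab_hinge (a point): middle of the tabbed flap's hinge line (93 mm high, y = +65 mm in the carton's frame); it turns with the flap.
- tab_edge (a point): middle of the free (top) edge of the tab. When the flap is closed its x runs along the edge (the carton's x), y across the card's thickness, z up, and it is 126 mm above the bench.
- clip: loose steel spring clip of the clothes-peg kind, about 70 g, standing on its closed jaws, handles up: 34 mm wide (its x), 73 mm high. Levers pivot on a pin 38 mm above the jaws' lower edges (throat about 28 mm deep); squeezing the handles together along y opens the jaws. Origin: centre of underside, z up; the frame is the -y lever's and tilts about x by half the gape in an even squeeze.
- clip_handles (a point): midway between the closed clip's handles at the height to grip, 66 mm above the jaws (moves with the -y lever). The handles are flat 4 mm steel plates, 34 mm wide along x, in a V: 50 mm over the outsides at their top (73 mm up), 25 mm at 42 mm up. About 8 N on each starts to open the clip, 15 N opens it fully: then the handles are parallel, about 21 mm over the outsides, at a stop.
- clip_lever (a joint): gape angle between the two levers, rad: 0 = closed (spring), 0.8 = fully open at the stop, with 30 mm between the jaws' lower edges; 0.5 is about 19 mm.
- jaw_a (a point): middle of the inner lower edge of the jaw on the clip's -y side, where it meets the other when shut.
- jaw_b (a point): middle of the inner lower edge of the jaw on the clip's +y side.
- pliers: red-handled pliers lying flat, 170 mm long, 16 mm high, a bystander. Origin near the middle.
- level: aluminium level standing on its edge, 230 x 22 x 45 mm, a bystander. Origin: centre of its underside.
- funnel: blue plastic funnel standing mouth down, 110 mm across, 115 mm high, a bystander. Origin: centre of its underside.
- jar: small glass jar with steel lid, 60 mm across, 75 mm high, a bystander. Origin: centre of its underside.
Things that resemble listed ones, but are neither listed nor needed, are in the scene too. Of the things shaped like the carton, the cardboard one is meant.

How it is judged:
By the outcome, as a careful person would: the job done as asked, in the order asked, and still so for the second after the job is handed in, while the arm keeps its last pose, push and grip.
It also fails if it takes over 58 s, if anything falls off the work surface, if the arm or the gripper's body presses on something with over 40 N, if the wrist force passes 120 N, or if a joint passes its speed limit or range.

## Robot

A 7-joint arm with a two-finger parallel gripper is mounted at the origin on the work surface. World frame = base frame: x ahead of the robot, y to its left, z up, the work surface at z = 0. Lengths are in mm, angles in degrees, forces in N, time in s.
With the tool pointing down it reaches from about 425 to 875 mm from the base axis. Payload 4.7 kg.
Tool frame: the origin (TCP) lies between the finger pads; the fingertips stand 25 mm ahead of it and the grasp point (between the pads) lies 6 mm ahead of it; z points along the fingers, y is the line along which they close (so a half turn about z gives the same grasp; the last joint's range is limited). The gripper opens to 85 mm and grips with 20 to 120 N. Pads are 22 mm wide; open, the fingers measure 114 mm over their backs; the gripper's body (76 mm by 85 mm) begins 54 mm behind the grasp point. The pads swing forward as they close: fully open they stand 13 mm farther back than shut.
Start: joints at [72.313, 18.392, -4.016, 83.108, 1.295, 78.541, -3.26], TCP at [206.176, -616.452, 256.349] pointing down, gripper open.
Joint ranges: [-163.93, 163.93], [-17.29, 119.83], [-79.2, 71.16], [3.27, 140.29], [-89.18, 269.18], [5.43, 117.66], [-154.24, 154.24]. Speed limits (degrees/s): [147.25, 147.25, 180, 180, 180, 180, 180].

## Interface

Orientations are given as [roll, pitch, yaw] about the fixed x, y, z axes, in that order (R = Rz(yaw) Ry(pitch) Rx(roll)).
In Python, from plant import env, camera gives the robot as it stands. The module is installed in compiled form; this text tells all that it offers.
- The arm moves only by the tool apply_moves, never from a script. Its argument "targets" is a list of rows, each a list of 3 entries, a list of its own where there are three numbers: the opening, from -1 (shut) to 1 (fully open), so that 0 is half open, then the shift along the tool's x, y, z as a fraction of full scale, then the turn, a rotation vector about the tool's x, y, z as a fraction of full scale. In form: [[claw, [dx, dy, dz], [wx, wy, wz]], ...]. A call has 1 to 8 rows; each row shifts and turns the commanded pose from where the row before left it, along the tool's axes as they then stand; what a row does not reach is not made up. Full scale, the value 1, is 30 mm for a shift and pi rad for a turn. A row lasts 1/8 s, in which the tool goes at most 62.5 mm and 10.7 degrees, less where a joint would pass 70% of its speed; a pose out of reach is approached as far as the arm can. A call with a number of a shift or a turn outside -1 to 1 is refused whole. A call with a gripper value outside its range is refused whole. The fingers move at their own pace and stop on an object; "newtons" is the grip in N (left out, the last holds). Time passes only in rows, so rows that do not move let the fingers close. It gives the time, the measured TCP pose, the force, the opening and the grip force at its end, in the units of the state.
- env.read_state(): the state, without advancing time (a new reading comes with each control period).
- camera(name): name is "scene" or "top" or "wrist"; returns a dict with "color" (420x560x3 uint8, red, green, blue), "range_z" (420x560 float32, mm along the optical axis (not along the pixel's ray), 0 where there is no reading), "fovy" (degrees; the focal length in pixels is half the picture's height over the tangent of half this angle, whatever the lens; pixels are square), "cx", "cy" (the principal point, pixels), "rvec" (rotation vector, rad) and "tvec" (3), from world to camera coordinates, as OpenCV has them. Camera axes: x right, y down, z forward; pixel columns grow to the right and rows downward; lengths in mm; the calibration is good to about 2 mm. A picture is of the moment at which its call begins.
- env.hand_in(): hands the job in; it is judged then, once.
The state is a dict: "time_s": time; "joint_pos": joint angles; "joint_vel": joint speeds; "joint_torque": joint torques, N m; "ee_pos": TCP position; "ee_rot": TCP orientation; "ft_force": force on the tool from outside, world axes, zero at the start; "ft_torque": the same for the moment, N m; "grip_width": opening from 0.0 (shut) to 1.0 (fully open); "gripper_force": force on a finger pad.
Only numpy, scipy, OpenCV 4.12 (cv2) and the standard library are available. Lean on these libraries where they do the work, as an engineer would, in place of code of your own. Each camera call takes 0.05 s, during which the arm holds its last target. There are 200 camera calls.

## Working session

There is one attempt and no reset: what is moved stays moved. The work goes in short steps, Python scripts to look and compute and a tool call to move; the robot and the scene stay as the last step left them, time stands still between calls to the robot, and variables do not carry over. Pictures are saved under pics/ and viewed, at most 10 in all, crops included, and the job is handed in when it is done.

Besides the shell and the picture viewer there is one more tool, called after "Emit:" as name(argument=value, ...), one argument or row to a line, values as JSON. apply_moves: Moves the arm, as the interface text tells. Shift numbers are shares of 30 mm and turn numbers shares of pi rad, none past 1 either way. Its arguments: {"type":"object","properties":{"targets":{"type":"array"},"newtons":{"type":"number"}},"required":["targets"]}

```bash
mkdir -p pics; cat > h.py <<'E'
import numpy as np, cv2
from scipy.spatial.transform import Rotation as R
from plant import env, camera
def cal(c):
    f=c["color"].shape[0]/2/np.tan(np.radians(c["fovy"])/2)
    return f, R.from_rotvec(np.ravel(c["rvec"])).as_matrix(), np.ravel(c["tvec"])
def cloud(c):
    f,Rm,t=cal(c); z=c["range_z"].astype(float); v,u=np.mgrid[:z.shape[0],:z.shape[1]]
    P=np.stack([(u-c["cx"])/f*z,(v-c["cy"])/f*z,z],-1)
    W=(P-t)@Rm; W[z<=0]=np.nan
    return W
def save(c,n): cv2.imwrite("pics/"+n+".png",cv2.cvtColor(c["color"],cv2.COLOR_RGB2BGR))
E
python3 - <<'E'
from h import *
a=camera("scene");b=camera("top")
for c,n in((a,"scene"),(b,"top")):
    save(c,n+"0"); np.save(n+"0.npy",cloud(c)); np.save(n+"0c.npy",c["color"])
    f,Rm,t=cal(c); print(n,f,c["cx"],c["cy"],-Rm.T@t,Rm.round(2).tolist())
im=np.vstack([a["color"],b["color"]])
print(env.read_state())
E
```

```text
scene 520.9376106832937 281.0324640197814 208.36902896866937 [1303.1154694   613.25065672  884.66663043] [[-0.6, 0.8, 0.01], [0.51, 0.39, -0.77], [-0.62, -0.45, -0.64]]
top 478.2250034496553 277.52922754238296 213.62163672504977 [ 395.17881813   50.86006124 1124.72858114] [[0.02, -1.0, -0.01], [-0.99, -0.02, -0.16], [0.16, 0.01, -0.99]]
{'time_s': 0.1, 'joint_pos': array([72.31457479, 18.43559409, -4.01549252, 83.16765448,  1.29570669,
       78.53967712, -3.25971272]), 'joint_vel': array([ 0.16196989, -0.07627488,  0.01562143, -0.1408914 , -0.04218776,
        0.00875496,  0.07438569]), 'joint_torque': array([-7.19693821e-05, -4.94879329e+01, -3.83803239e-01, -3.15210164e+01,
        1.30022745e-02,  7.48060585e-03, -7.11550592e-05]), 'ee_pos': array([ 205.99228008, -616.04425234,  255.3262181 ]), 'ee_rot': array([-1.79902343e+02,  6.07294646e-03,  1.84954106e+01]), 'ft_force': array([-0.26016229,  0.37862645,  0.37720574]), 'ft_torque': array([-0.04377426,  0.02016689, -0.02873946]), 'gripper_force': 0.0, 'grip_width': 0.999887307949577}
```

View pics/scene0.png

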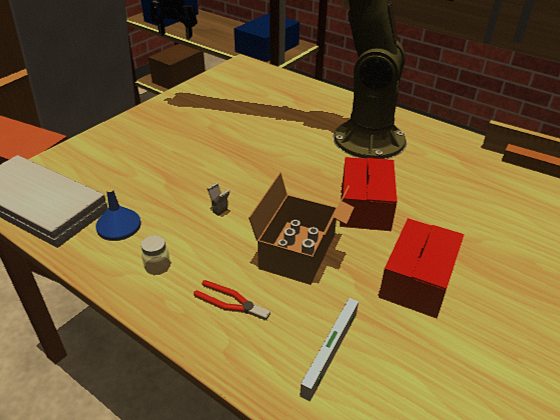

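View pics/top0.png

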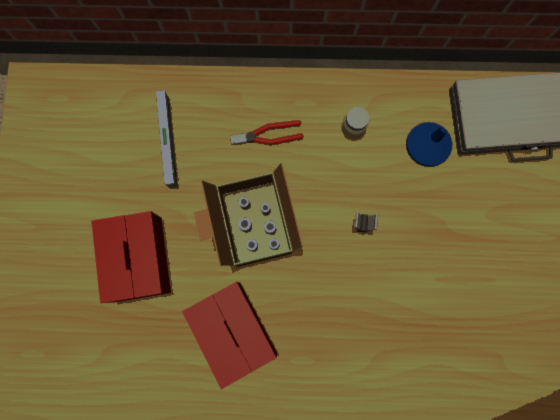

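The scene view shows the carton at about (295,235), with its plain and tabbed flaps open, and the clip at (218,198). In the top view the carton is at (255,222), with the tab on the left at (205,223), which is the +y side. The clip is at (366,222) there.

```bash
python3 - <<'E'
from h import *
W=np.load("top0.npy"); C=np.load("top0c.npy").astype(int)
S=np.load("scene0.npy")
def roi(W,r0,r1,c0,c1): return W[r0:r1,c0:c1].reshape(-1,3)
P=roi(W,155,280,190,310); P=P[~np.isnan(P).any(1)]
# carton rim & flaps
r=P[(abs(P[:,2]-90)<5)]
print("rim n",len(r), cv2.minAreaRect(r[:,:2].astype(np.float32)))
Q=P[P[:,2]>97]
print("maxz",P[:,2].max())
cen=np.array(cv2.minAreaRect(r[:,:2].astype(np.float32))[0])
for s in (1,-1):
    q=Q[(Q[:,1]-cen[1])*s>0]; m=q.mean(0); u,sv,vt=np.linalg.svd(q-m,full_matrices=False)
    n=vt[2]; print("flap",s,len(q),m,"n",n,"sv",sv/np.sqrt(len(q)),"along",vt[0], "rect",cv2.minAreaRect(q[:,:2].astype(np.float32)), q[:,2].max())
# sockets/inner floor
P2=roi(W,200,245,345,390); h=P2[:,2]; 
k=P2[h>8]; print("clip n",len(k),"maxz",k[:,2].max(), cv2.minAreaRect(k[:,:2].astype(np.float32)))
print("floor check",np.nanmedian(roi(W,320,340,300,330)[:,2]))
k=P2[h>60]; print(cv2.minAreaRect(k[:,:2].astype(np.float32)))
b=S[170:225,195:240].reshape(-1,3); k=b[(b[:,2]>8)]; print("scene clip",k.mean(0),k[:,2].max(),cv2.minAreaRect(k[:,:2].astype(np.float32)))
for z0 in (10,30,50,65): 
    kk=np.vstack([b,P2]);kk=kk[abs(kk[:,2]-z0)<6]; print(z0,len(kk),cv2.minAreaRect(kk[:,:2].astype(np.float32)) if len(kk)>3 else '')
for nm,img,W_,(r0,r1,c0,c1) in (("t",C,W,(155,280,185,310)),("t",C,W,(200,245,345,390)),("s",np.load("scene0c.npy"),S,(150,290,240,365)),("s",np.load("scene0c.npy"),S,(170,225,195,240))):
    cv2.imwrite(f"pics/_{nm}{c0}.png",cv2.resize(img[r0:r1,c0:c1,::-1].astype(np.uint8),(400,int(400*(r1-r0)/(c1-c0)))))
ims=[cv2.resize(cv2.imread(f"pics/_{n}.png"),(400,300)) for n in("t185","t345","s240","s195")]
cv2.imwrite("pics/crops.png",np.vstack([np.hstack(ims[:2]),np.hstack(ims[2:])]))
E
```

```text
rim n 493 ((552.2213745117188, 114.11012268066406), (180.91217041015625, 133.11842346191406), 15.103303909301758)
maxz 166.93716199497757
flap 1 1552 [529.5680606  194.36996171 140.90908886] n [-0.22727801  0.84743285 -0.47979399] sv [45.94623829 23.27780008  7.55763447] along [-0.96605992 -0.25831443  0.00137568] rect ((528.9293212890625, 202.18063354492188), (180.6730194091797, 51.37018966674805), 14.82260799407959) 166.93716199497757
flap -1 864 [570.50242018  40.487834   129.18571318] n [ 0.24679933 -0.92531532 -0.28789174] sv [52.05871228 18.32131308  0.83635097] along [-9.66226692e-01 -2.57693570e-01 -5.66021493e-05] rect ((571.5450439453125, 41.11742401123047), (180.4247589111328, 19.563474655151367), 14.718606948852539) 156.69046329542851
clip n 386 maxz 80.22599000482109 ((553.3784790039062, -135.16790771484375), (52.234859466552734, 37.995513916015625), 84.07178497314453)
floor check 1.0050542335421346
((553.2874755859375, -135.2624969482422), (52.27463150024414, 33.310516357421875), 84.50199890136719)
scene clip [ 555.61509645 -133.387891     46.07262955] 77.29882483499772 ((554.037353515625, -132.35011291503906), (53.184600830078125, 40.31342315673828), 81.8022689819336)
10 213 ((534.6485595703125, -161.87344360351562), (188.5228271484375, 133.74386596679688), 28.5501708984375)
30 54 ((554.4761962890625, -132.56520080566406), (28.083656311035156, 39.64201736450195), 86.6688003540039)
50 245 ((553.1698608398438, -134.23728942871094), (38.55918502807617, 40.37411880493164), 83.75164794921875)
65 134 ((552.4615478515625, -134.29623413085938), (54.47138595581055, 34.9376335144043), 85.22576904296875)
```

View pics/crops.png

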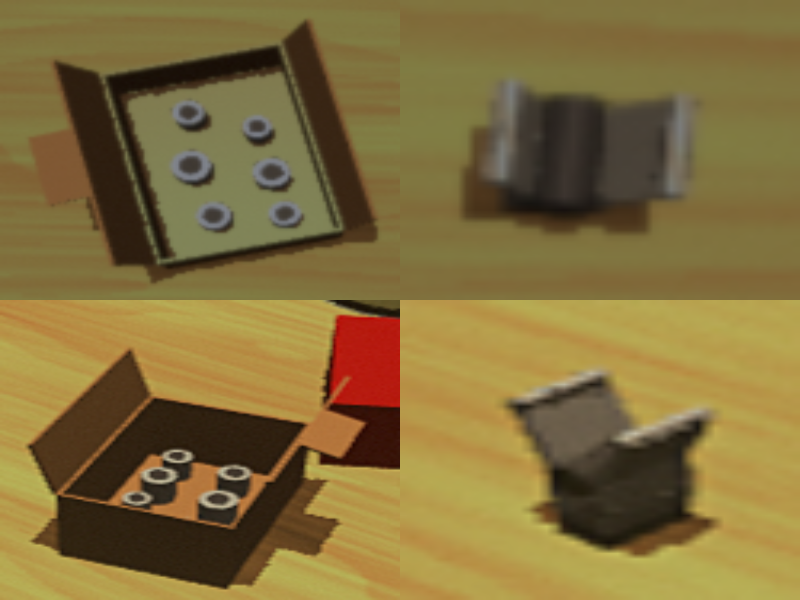

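Emit:
apply_moves(
  targets=[
    [-1,[0.92,-0.785,0],[0,0,0]],
    [-1,[0.92,-0.785,0],[0,0,0]],
    [-1,[0.92,-0.785,0],[0,0,0]],
    [-1,[0.92,-0.785,0],[0,0,0]],
    [-1,[0.92,-0.785,0],[0,0,0]],
    [-1,[0.92,-0.785,0],[0,0,0]],
    [-1,[0.92,-0.785,0],[0,0,0]],
    [-1,[0.92,-0.785,0],[0,0,0]],
  ],
  newtons=30,
)

```text
time_s: 1.1
ee_pos: [356.1, -366.5, 256.0]
ee_rot: [-180.0, 0.0, 18.5]
ft_force: [0.1, -0.3, -0.3]
grip_width: -0.004
gripper_force: 0.0
```

Emit:
apply_moves(
  targets=[
    [-1,[0.92,-0.785,0],[0,0,0]],
    [-1,[0.92,-0.785,0],[0,0,0]],
    [-1,[0.92,-0.785,0],[0,0,0]],
    [-1,[0.92,-0.785,0],[0,0,0]],
    [-1,[0.92,-0.785,0],[0,0,0]],
    [-1,[0.92,-0.785,0],[0,0,0]],
    [-1,[0.92,-0.785,0],[0,0,0]],
    [-1,[0.92,-0.785,0],[0,0,0]],
  ],
)

```text
time_s: 2.1
ee_pos: [505.7, -118.0, 256.0]
ee_rot: [-180.0, 0.0, 18.5]
ft_force: [0.4, -0.3, 0.4]
grip_width: 0.0
gripper_force: 0.0
```

Emit:
apply_moves(
  targets=[
    [-1,[0.92,-0.785,0.96],[0,0,0]],
    [-1,[0.92,-0.785,0.96],[0,0,0]],
    [-1,[0.92,-0.785,0.96],[0,0,0]],
    [-1,[0.92,-0.785,0.96],[0,0,0.02]],
    [-1,[0,0,0],[0,0,0]],
  ],
)

```text
time_s: 2.72
ee_pos: [578.8, 9.0, 138.1]
ee_rot: [-179.8, 0.2, 15.2]
ft_force: [0.1, 0.3, 1.0]
grip_width: 0.001
gripper_force: 0.0
```

```bash
python3 - <<'E'
from h import *
a=camera("scene");w=camera("wrist");b=camera("top")
cv2.imwrite("pics/c1.png",np.hstack([cv2.resize(c["color"][...,::-1],(400,300)) for c in(a,w)]))
print(env.read_state()["ee_pos"])
E
```

```text
[580.22320394   4.33410495 141.31317556]
```

View pics/c1.png

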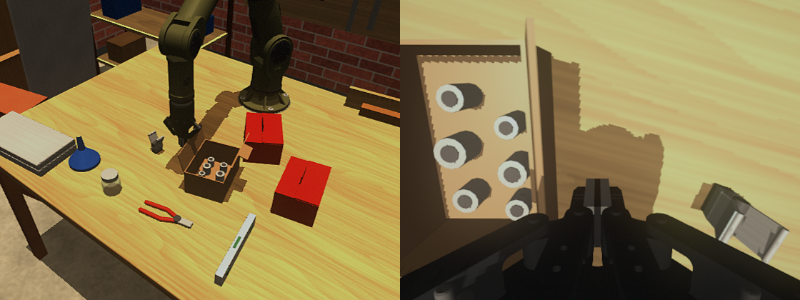

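Emit:
apply_moves(
  targets=[
    [-1,[0,-0.53,-0.07],[0,0,0]],
    [-1,[0,-0.5,-0.07],[0,0,0]],
    [-1,[0,-0.42,-0.17],[0,0,0]],
    [-1,[0,-0.5,0.03],[0,0,0]],
    [-1,[0,-0.47,0.28],[0,0,0]],
    [-1,[0,-0.17,0.37],[0,0,0]],
    [-1,[0,0,0.27],[0,0,0]],
    [-1,[0,0,0.13],[0,0,0]],
  ],
)

```text
time_s: 3.88
ee_pos: [559.6, 80.3, 117.9]
ee_rot: [-180.0, 0.1, 14.9]
ft_force: [-7.8, -0.7, 20.2]
grip_width: -0.001
gripper_force: 10.2
```

Emit:
apply_moves(
  targets=[
    [-1,[0,0,0.05],[0,0,0]],
    [-1,[0,0,0],[0,0,0]],
  ],
)

```text
time_s: 4.12
ee_pos: [559.6, 80.3, 118.0]
ee_rot: [180.0, 0.1, 14.9]
ft_force: [-7.6, -1.1, 13.2]
grip_width: 0.0
gripper_force: 7.1
```

Emit:
apply_moves(
  targets=[
    [-1,[0,0,-1],[0,0,0]],
    [-1,[0,0,-1],[0,0,0]],
    [-1,[0,0,-1],[0,0,0]],
    [-1,[0.34,-0.857,-0.4],[0,0,0]],
    [-1,[0.34,-0.857,0],[0,0,0]],
    [-1,[0.34,-0.857,0],[0,0,0]],
    [-1,[0.34,-0.857,0],[0,0,0]],
    [-1,[0.34,-0.857,0],[0,0,0]],
  ],
)

```text
time_s: 5.12
ee_pos: [577.0, 217.6, 217.9]
ee_rot: [180.0, 0.0, 14.8]
ft_force: [0.2, 0.2, -0.6]
grip_width: 0.002
gripper_force: 0.0
```

Emit:
apply_moves(
  targets=[
    [-1,[0.34,-0.857,0],[0,0,0]],
    [-1,[0,0,0.8],[0,0,0]],
    [-1,[0,0,0.8],[0,0,0]],
    [-1,[0,0,0.8],[0,0,0]],
    [-1,[0,0,0.5],[0,0,0]],
    [-1,[0,0,0],[0,0,0]],
  ],
)

```text
time_s: 5.88
ee_pos: [579.3, 244.5, 130.1]
ee_rot: [180.0, 0.1, 14.9]
ft_force: [-0.3, 0.1, 0.1]
grip_width: -0.003
gripper_force: 0.0
```

```bash
python3 - <<'E'
from h import *
a=camera("scene");w=camera("wrist");b=camera("top")
cv2.imwrite("pics/c2.png",np.hstack([cv2.resize(x[...,::-1],(400,300)) for x in(a["color"][130:310,220:460],b["color"][130:310,150:390])]))
p=env.read_state()["ee_pos"]; d=p[:2]-[552,114]; print(p, R.from_euler('z',-14.9,degrees=True).apply([*d,0]))
W=cloud(b)[155:280,185:310].reshape(-1,3); L=R.from_euler('z',-14.9,degrees=True).apply(np.nan_to_num(W)-[552,114,0])
q=L[(abs(L[:,0])<80)&(L[:,1]>-70)&(L[:,1]<0)&(L[:,2]>50)&(L[:,2]<110)]
for lo in range(-70,0,10):
    s=q[(q[:,1]>lo)&(q[:,1]<lo+10)]; print(lo,len(s),np.median(s[:,2]) if len(s) else 0)
E
```

```text
[580.38607859 245.22777356 132.32102055] [ 61.17459129 119.51638964   0.        ]
-70 156 94.05955273397824
-60 330 94.20017080641409
-50 329 94.04429879889284
-40 329 93.866270774346
-30 331 94.20943516663077
-20 333 94.20414452658964
-10 306 94.38563892654986
```

View pics/c2.png

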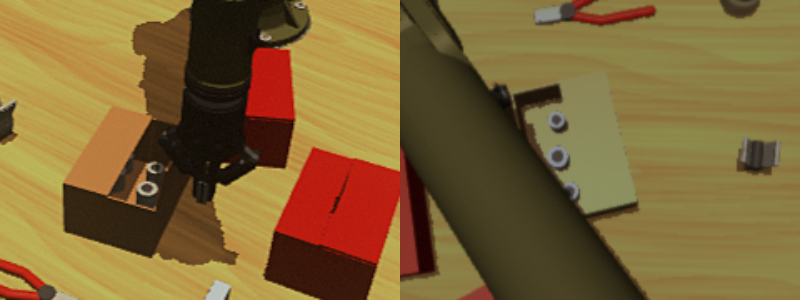

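Emit:
apply_moves(
  targets=[
    [-1,[0,0.52,-0.27],[0,0,0]],
    [-1,[0,0.4,-0.17],[0,0,0]],
    [-1,[0,0.32,-0.1],[0,0,0]],
    [-1,[0,0.44,-0.22],[0,0,0]],
    [-1,[0,0.55,0],[0,0,0]],
    [-1,[0,0.5,0.3],[0,0,0]],
    [-1,[0,0.19,0.39],[0,0,0]],
    [-1,[0,0,0.27],[0,0,0]],
  ],
)

```text
time_s: 7.02
ee_pos: [602.0, 159.3, 123.8]
ee_rot: [180.0, 0.1, 14.8]
ft_force: [0.3, 0.0, 0.4]
grip_width: -0.0
gripper_force: 0.3
```

Emit:
apply_moves(
  targets=[
    [-1,[0,0,0.13],[0,0,0]],
    [-1,[0,0,0.04],[0,0,0]],
    [-1,[0,0,0],[0,0,0]],
  ],
)

```text
time_s: 7.4
ee_pos: [601.5, 160.7, 121.0]
ee_rot: [179.9, 0.1, 15.0]
ft_force: [-3.9, -1.9, 6.8]
grip_width: 0.003
gripper_force: 3.2
```

Emit:
apply_moves(
  targets=[
    [-1,[0,0,0.05],[0,0,0]],
    [-1,[0,0,-0.9],[0,0,0]],
    [-1,[0,0,-0.9],[0,0,0]],
    [-1,[0,0,-0.9],[0,0,0]],
    [-1,[0,0.9,-0.9],[0,0,0]],
    [-1,[-0.4,0.9,0],[0,0,0]],
    [-1,[-0.4,0.9,0],[0,0,0]],
    [-1,[-0.4,0.9,0],[0,0,0]],
  ],
)

```text
time_s: 8.4
ee_pos: [594.9, 47.1, 226.8]
ee_rot: [-180.0, -0.0, 15.0]
ft_force: [0.7, -0.5, -0.5]
grip_width: -0.005
gripper_force: 0.0
```

Emit:
apply_moves(
  targets=[
    [-1,[-0.4,0.9,0],[0,0,0]],
    [-1,[-0.5,0.9,0],[0,0,0]],
    [0,[-0.5,0.9,0],[0,0,0]],
    [1,[-0.5,0.9,0],[0,0,0]],
    [1,[-0.5,0.9,0],[0,0,0]],
    [1,[-0.47,0.9,0],[0,0,0]],
    [1,[0,0.1,0],[0,0,0.057]],
    [1,[0,0,0],[0,0,0.057]],
  ],
)

```text
time_s: 9.4
ee_pos: [554.5, -134.5, 226.6]
ee_rot: [-180.0, 0.0, -6.0]
ft_force: [0.1, 1.0, 0.4]
grip_width: 1.002
gripper_force: 0.0
```

```bash
python3 - <<'E'
from h import *
a=camera("scene");w=camera("wrist");b=camera("top")
cv2.imwrite("pics/c3.png",np.hstack([cv2.resize(x[...,::-1],(400,300)) for x in(a["color"][130:310,180:420],w["color"])]))
st=env.read_state(); print(st["ee_pos"],st["ee_rot"],st["joint_pos"])
W=cloud(b); 
P=W[200:245,345,] if 0 else W[200:245,345:390].reshape(-1,3); k=P[(P[:,2]>60)&(P[:,2]<85)]; print("topclip",len(k),cv2.minAreaRect(k[:,:2].astype(np.float32)) if len(k)>5 else '')
V=cloud(w).reshape(-1,3); k=V[(V[:,2]>64)&(V[:,2]<85)&(abs(V[:,0]-553)<45)&(abs(V[:,1]+134)<45)]; print("wrist",len(k),k.max(0),cv2.minAreaRect(k[:,:2].astype(np.float32)) if len(k)>5 else '')
S=cloud(a).reshape(-1,3)
for n,Q in(("top",W.reshape(-1,3)),("scene",S)):
    L=R.from_euler('z',-14.9,degrees=True).apply(np.nan_to_num(Q)-[552,114,0]); q=L[(abs(L[:,0])<90)&(abs(L[:,1])<65)&(L[:,2]>70)&(L[:,2]<135)]
    t=q[q[:,2]>104]; print(n,"tab",len(t),np.median(t,0) if len(t) else 0, t[:,2].max() if len(t) else 0, cv2.minAreaRect(t[:,:2].astype(np.float32)) if len(t)>3 else '')
    for lo in range(-60,60,15):
        s=q[(q[:,1]>lo)&(q[:,1]<lo+15)&(abs(q[:,0])>35)]; print(lo,len(s),np.median(s[:,2]).round(1) if len(s) else 0)
E
```

```text
[ 554.57024796 -133.71777558  226.72758413] [-1.79992085e+02  1.14447802e-02 -5.37172359e+00] [ 38.10628971  11.92032468 -30.90550079  96.17798557   6.33948715
  73.66227323 -89.41461215]
topclip 143 ((553.4698486328125, -134.92649841308594), (52.543495178222656, 33.8324089050293), 84.47832489013672)
wrist 909 [ 571.88306452 -108.12360813   77.51019813] ((552.4138793945312, -134.988525390625), (51.30070114135742, 34.7281494140625), 84.49385070800781)
top tab 46 [ -0.44253425  -5.38046976 127.37680531] 131.1360447979814 ((-0.36171913146972656, -5.298243045806885), (59.44703674316406, 2.9984219074249268), 0.07591759413480759)
-60 343 94.2
-45 342 94.2
-30 347 94.3
-15 347 95.6
0 346 97.2
15 349 97.3
30 353 97.2
45 348 97.3
scene tab 95 [  3.53916087  -3.11273508 117.48904756] 128.36125293892744 ((-1.0365772247314453, -3.9363174438476562), (62.802207946777344, 4.924870491027832), 1.3953239917755127)
-60 226 91.6
-45 241 92.0
-30 222 91.7
-15 218 92.7
0 245 94.7
15 259 94.5
30 254 94.8
45 253 94.7
```

View pics/c3.png

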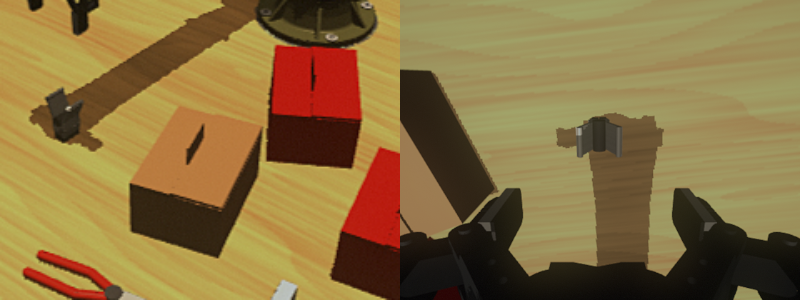

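Emit:
apply_moves(
  targets=[
    [1,[-0.04,0.03,0.75],[0,0,0]],
    [1,[0,0,0.75],[0,0,0]],
    [1,[0,0,0.75],[0,0,0]],
    [1,[0,0,0.75],[0,0,0]],
    [1,[0,0,0.75],[0,0,0]],
    [1,[0,0,0.75],[0,0,0]],
    [1,[0,0,0.5],[0,0,0]],
    [1,[0,0,0.28],[0,0,0]],
  ],
  newtons=40,
)

```text
time_s: 10.55
ee_pos: [553.0, -135.0, 67.8]
ee_rot: [-180.0, 0.0, -5.5]
ft_force: [-0.1, -0.3, 1.2]
grip_width: 1.001
gripper_force: 0.0
```

Emit:
apply_moves(
  targets=[
    [0.4,[0,0,0],[0,0,0]],
    [0.25,[0,0,0],[0,0,0]],
    [0.2,[0,0,0],[0,0,0]],
  ],
)

```text
time_s: 10.92
ee_pos: [553.8, -135.6, 69.3]
ee_rot: [180.0, -0.1, -5.6]
ft_force: [0.5, -0.1, -0.1]
grip_width: 0.602
gripper_force: 0.1
```

Emit:
apply_moves(
  targets=[
    [0.0,[0,0,0],[0,0,0]],
    [-0.15,[0,0,0],[0,0,0]],
    [-0.3,[0,0,0],[0,0,0]],
    [-0.45,[0,0,0],[0,0,0]],
    [-0.6,[0,0,0],[0,0,0]],
    [-0.8,[0,0,0],[0,0,0]],
    [-1,[0,0,0],[0,0,0]],
    [-1,[0,0,0],[0,0,0]],
  ],
)

```text
time_s: 11.92
ee_pos: [556.4, -137.8, 72.4]
ee_rot: [179.8, -0.4, -5.7]
ft_force: [-0.8, -3.2, 12.4]
grip_width: 0.238
gripper_force: 41.3
```

```bash
python3 - <<'E'
from h import *
a=camera("scene");w=camera("wrist");b=camera("top")
cv2.imwrite("pics/c4.png",np.hstack([cv2.resize(x[...,::-1],(400,300)) for x in(a["color"][150:240,160:280],w["color"][150:420,100:460])]))
st=env.read_state(); print(st)
E
```

```text
{'time_s': 12.075, 'joint_pos': array([ 36.13482973,  20.7197859 , -29.19662364, 105.08485272,
        12.13285546,  56.78107027, -93.78285422]), 'joint_vel': array([ 0.02616514,  0.0220896 , -0.00698103,  0.00110371, -0.02305336,
       -0.03857125, -0.04822761]), 'joint_torque': array([-1.66554820e+00, -3.58304000e+01, -5.71902663e+00, -2.07414150e+01,
       -8.17264002e-01, -7.25300121e-02,  4.83161231e-03]), 'ee_pos': array([ 556.37119605, -137.83935823,   72.39700489]), 'ee_rot': array([179.78861675,  -0.43934699,  -5.68497537]), 'ft_force': array([-0.21940019, -2.34217291, 12.54708164]), 'ft_torque': array([-0.6243794 , -0.01650084, -0.01879331]), 'gripper_force': 41.27699017524719, 'grip_width': 0.23881539213934833}
```

View pics/c4.png

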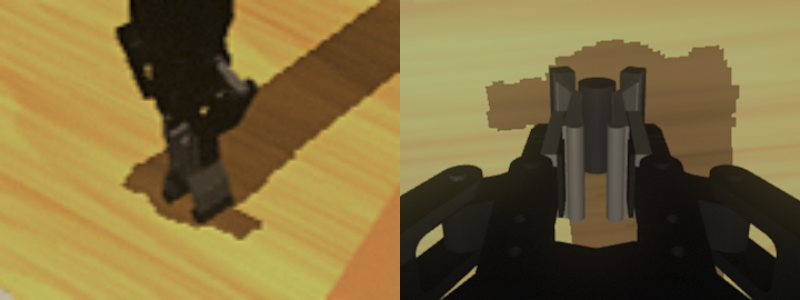

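Emit:
apply_moves(
  targets=[
    [-1,[0,0,-0.4],[0,0,0]],
    [-1,[0,0,-0.8],[0,0,0]],
    [-1,[0,0,-0.9],[0,0,0]],
    [-1,[0,0,-0.9],[0,0,0]],
    [-1,[0,0,-0.9],[0,0,0]],
    [-1,[0,0,-0.9],[0,0,0]],
    [-1,[0,0,-0.8],[0,0,-0.057]],
    [-1,[0,0,0],[0,0,-0.056]],
  ],
)

```text
time_s: 13.08
ee_pos: [554.2, -135.1, 239.1]
ee_rot: [179.9, -0.2, 15.1]
ft_force: [-0.4, -0.0, -1.5]
grip_width: 0.236
gripper_force: 40.3
```

Emit:
apply_moves(
  targets=[
    [-1,[0.1,-0.4,0],[0,0,0]],
    [-1,[0.2,-0.8,0],[0,0,0]],
    [-1,[0.2,-0.8,0],[0,0,0]],
    [-1,[0.2,-0.8,0],[0,0,0]],
    [-1,[0.2,-0.8,0],[0,0,0]],
    [-1,[0.2,-0.8,0],[0,0,0]],
    [-1,[0.2,-0.8,0],[0,0,0]],
    [-1,[0.2,-0.8,0],[0,0,0]],
  ],
)

```text
time_s: 14.08
ee_pos: [550.0, 52.1, 236.0]
ee_rot: [-180.0, 0.1, 14.6]
ft_force: [0.3, -1.1, -1.2]
grip_width: 0.235
gripper_force: 40.3
```

Emit:
apply_moves(
  targets=[
    [-1,[0.2,-0.8,0],[0,0,0]],
    [-1,[0.2,-0.6,0],[0,0,0]],
    [-1,[0.15,-0.3,0],[0,0,0]],
    [-1,[0,0,0],[0,0,0]],
    [-1,[0,0,0],[0,0,0]],
  ],
)

```text
time_s: 14.7
ee_pos: [553.9, 102.7, 236.2]
ee_rot: [180.0, 0.0, 14.6]
ft_force: [0.0, 0.2, -0.6]
grip_width: 0.24
gripper_force: 40.3
```

```bash
python3 - <<'E'
from h import *
a=camera("scene");w=camera("wrist");b=camera("top")
cv2.imwrite("pics/c5.png",np.hstack([cv2.resize(x[...,::-1],(400,300)) for x in(a["color"][130:310,200:440],w["color"])]))
np.save("w5.npy",cloud(w)); np.save("s5.npy",cloud(a))
st=env.read_state(); print({k:np.round(st[k],2) for k in("time_s","ee_pos","ee_rot","ft_force","gripper_force","grip_width")})
for n,c in(("w",w),("s",a)):
    L=R.from_euler('z',-14.9,degrees=True).apply(np.nan_to_num(cloud(c).reshape(-1,3))-[552,114,0])
    t=L[(abs(L[:,0])<40)&(abs(L[:,1])<20)&(L[:,2]>104)&(L[:,2]<131)]; print(n,"tab",len(t),np.median(t,0),t[:,:2].min(0) if len(t) else 0,t[:,:2].max(0) if len(t) else 0)
    k=L[(abs(L[:,0])<40)&(abs(L[:,1])<50)&(L[:,2]>138)&(L[:,2]<192)]; print(" clip",len(k),k.min(0),k.max(0))
E
```

```text
{'time_s': np.float64(14.85), 'ee_pos': array([554.07, 102.65, 236.39]), 'ee_rot': array([1.7998e+02, 2.0000e-02, 1.4610e+01]), 'ft_force': array([ 0.36,  1.65, -1.03]), 'gripper_force': np.float64(40.27), 'grip_width': np.float64(0.24)}
w tab 280 [ 13.77447568  -4.92229615 126.84197158] [-5.65037435 -6.29276567] [29.12539251 -3.33320925]
 clip 1057 [-16.69099227 -35.3860915  164.21074739] [ 15.32452975  12.89738513 191.99829705]
s tab 94 [  1.5230058   -3.0428262  117.40210281] [-34.0636404   -6.69128278] [31.65222226 -1.49512361]
 clip 165 [-22.20004821 -33.01001022 163.05389402] [ 15.78333608  13.48987313 191.90912554]
```

View pics/c5.png

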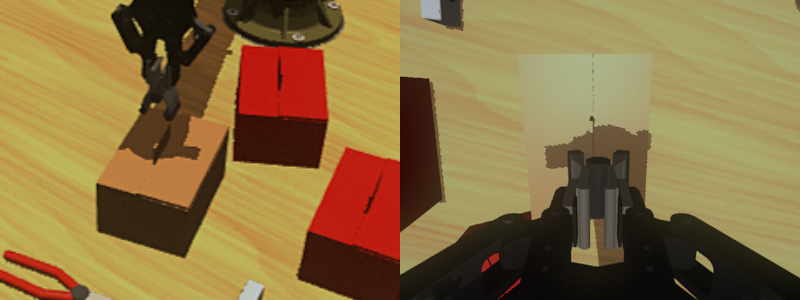

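Emit:
apply_moves(
  targets=[
    [-1,[0.013,-0.217,0],[0,0,-0.0017]],
    [-1,[0,0,0],[0,0,0]],
    [-1,[0,0,0.4],[0,0,0]],
    [-1,[0,0,0.4],[0,0,0]],
    [-1,[0,0,0.4],[0,0,0]],
    [-1,[0,0,0.3],[0,0,0]],
    [-1,[0,0,0.2],[0,0,0]],
    [-1,[0,0,0],[0,0,0]],
  ],
)

```text
time_s: 15.85
ee_pos: [552.5, 110.0, 185.0]
ee_rot: [-180.0, 0.0, 15.0]
ft_force: [-0.1, 0.1, -0.7]
grip_width: 0.239
gripper_force: 40.3
```

```bash
python3 - <<'E'
from h import *
a=camera("scene");w=camera("wrist")
cv2.imwrite("pics/c6.png",np.hstack([cv2.resize(x[...,::-1],(400,300)) for x in(a["color"][170:275,240:380],w["color"][120:420,80:480])]))
st=env.read_state(); print({k:np.round(st[k],2) for k in("time_s","ee_pos","ee_rot","ft_force","gripper_force","grip_width")})
print(R.from_euler('z',-14.9,degrees=True).apply(st["ee_pos"]-[552,114,0]))
for n,c in(("w",w),("s",a)):
    L=R.from_euler('z',-14.9,degrees=True).apply(np.nan_to_num(cloud(c).reshape(-1,3))-[552,114,0])
    t=L[(abs(L[:,0])<32)&(abs(L[:,0])>19)&(abs(L[:,1]+5)<6)&(L[:,2]>104)&(L[:,2]<131)]; print(n,"tab",len(t),np.median(t,0),t.min(0),t.max(0))
    k=L[(abs(L[:,0])<18)&(abs(L[:,1]+5)<40)&(L[:,2]>104)&(L[:,2]<145)]; print(" clip",len(k),k.min(0),k.max(0))
    f=L[(abs(L[:,0])>40)&(abs(L[:,0])<80)&(L[:,1]>5)&(L[:,1]<55)&(L[:,2]>80)&(L[:,2]<110)]; print(" flap z",len(f),np.median(f[:,2]))
E
```

```text
{'time_s': np.float64(15.95), 'ee_pos': array([552.95, 110.11, 185.79]), 'ee_rot': array([ 1.7999e+02, -3.0000e-02,  1.5020e+01]), 'ft_force': array([-0.33,  0.02, -0.92]), 'gripper_force': np.float64(40.27), 'grip_width': np.float64(0.24)}
[-8.57113108e-02 -3.99966740e+00  1.85794127e+02]
w tab 161 [ 26.10849142  -4.69652842 126.64578458] [ 19.01412249  -6.19463849 104.09082332] [ 29.35295994  -3.4685975  128.57404162]
 clip 1390 [-15.61657053 -27.65818612 113.60860058] [ 17.9758577   20.49885882 144.98958166]
 flap z 6722 96.99229780473942
s tab 25 [ 27.05261735  -3.37341561 114.61300251] [-22.69177361  -6.44771735 104.5627088 ] [ 30.31555228  -2.07857495 126.74121958]
 clip 216 [-17.01293472 -26.69910822 104.26069911] [ 17.33711113  20.95794713 144.82915102]
 flap z 502 95.1184803622225
```

View pics/c6.png

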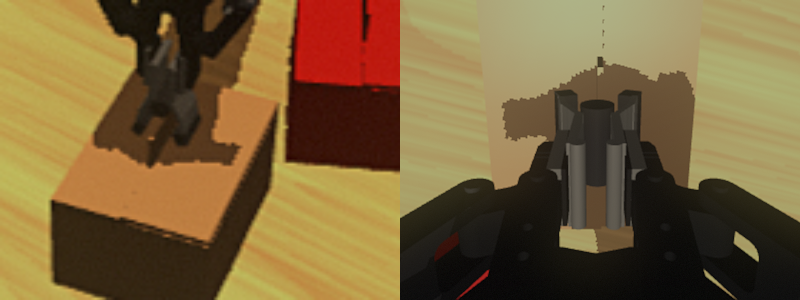

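Tab and clip are lined up to within about 1 mm, and the jaws sit about 13 mm over the tab with no contact force. I'll make one small centring move and then hand in.

Emit:
apply_moves(
  targets=[
    [-1,[0,0.033,0.03],[0,0,0]],
    [-1,[0,0,0],[0,0,0]],
    [-1,[0,0,0],[0,0,0]],
    [-1,[0,0,0],[0,0,0]],
  ],
)

```text
time_s: 16.45
ee_pos: [553.0, 109.1, 184.6]
ee_rot: [180.0, -0.0, 15.0]
ft_force: [0.1, -0.1, -1.0]
grip_width: 0.242
gripper_force: 40.3
```

```bash
python3 -c "
from plant import env
s=env.read_state(); print(s['ee_pos'],s['ft_force'],s['grip_width']); print(env.hand_in())"
```

```text
[552.97593938 109.05679516 184.63530913] [ 0.10807049 -0.05773085 -0.98492926] 0.24189848364351021
the job is handed in; nothing more can be done
None
```

I handed the job in at about 16.5 s: both flaps are flat (plain first, then tabbed), and the clip is held squeezed open over the middle of the tab, about 13 mm down, with no contact force measured. The hand-in returned no verdict.

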